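# Face up the last tin in its lane

## Task

One tin is left in the middle lane of the bench-top tin shelf, lying on its side towards the back. With the fingertips on top of the tin, roll it forward along its lane, towards the robot, until it lies level with the front tins of the lanes on either side, and leave it at rest there with nothing touching it. Roll it, do not drag, grip or lift it or push it low down from behind, and leave all the other tins and goods where they are.

Things in the scene. Friction and masses are not known exactly. Their poses are not given: they have to be found in the camera images.
- tin: the tin to roll: full food tin lying on its side, alone in the middle lane. Cylinder, 99 mm diameter, 118 mm long, about 0.9 kg. Origin in the middle of its axis, 49.5 mm above the liner; y runs along the cylinder's axis, x and z turn with it as it rolls (z is up at the start). Touch only its top 28 mm (over 71 mm above the liner). Let go, it coasts 5 mm from 50 mm/s and 20 mm from 100 mm/s.
- rack: the tin shelf, fixed to the bench: steel board 300 mm deep, 393 mm wide, with three lanes, open at the front without a lip, and a back panel 70 mm above the liner. Origin on the bench under the board's middle; x runs along the lanes to the back (front edge at x = -150 mm, back panel at +147 mm), y to the left, z up. The tin to roll starts between x = +10 and +85 mm.
- lane_place (a point): point on the surface of the dark rubber liner (20 mm above the bench) in the middle of the middle lane, on the line of the front tins' axes (90 mm in front of the shelf's middle); axes as the shelf's. Lanes are 127 mm wide, their middles 130 mm apart; the upright steel dividers between them are 3 mm thick and stand 35 mm above the liner.
- left_front: the front tin of the left (+y) lane, an 800 g food tin, full, with the same size and paper label as the others, lying on its side; same size and origin in the middle of its axis. It marks the line of the front tins.
- right_front: the front tin of the right (-y) lane, an 800 g food tin, full, with the same size and paper label as the others, lying on its side; same size and origin in the middle of its axis. It marks the line of the front tins.
- left_back: the tin behind left_front in the left lane, same size and origin; to be left alone.
- right_back: the tin behind right_front in the right lane, same size and origin; to be left alone.
- carton: a small cream carton with a gable top, standing on the bench left of the shelf, 62 x 62 mm and 133 mm high; origin in the middle of its underside; to be left alone.
- jar: a lidded glass jar standing on the bench left of the shelf, 62 mm diameter, 105 mm high; origin in the middle of its underside; to be left alone.
- punnet: a clear punnet of tomatoes on the bench right of the shelf, 135 x 95 mm, 55 mm high; origin in the middle of its underside; to be left alone.
There are look-alikes about, which are no part of the job. Leave any blue look-alike of the tin alone.

How it is judged (in metres and radians):
On the way:
1. the tin has rolled over by at least a quarter turn or nearly so (70 degrees) in its lane (angle between tin's own z axis and vertical above 1.22 rad and z of tin in the frame of rack between 0.0635 and 0.0775 m), for 0.02 s.
At the end, for the whole second after the job is handed in: The tin lies on the liner in the middle lane, its axis level with those of the two front tins to within 11 mm and square to the lane to within 7 degrees, at rest; the other four tins are within 8 mm and the carton, jar and punnet within 10 mm of where they were (x of tin in the frame of rack between -0.101 and -0.079 m and y of tin in the frame of rack between -0.008 and 0.008 m and z of tin in the frame of rack between 0.0655 and 0.0735 m and angle between the y axis of tin and the y axis of rack, either way round below 0.12 rad and linear speed of tin below 0.01 m/s and angular speed of tin below 0.2 rad/s and distance of each of left_front, left_back, right_front, right_back from where it was at the start of the episode below 0.008 m and distance of each of carton, jar, punnet from where it was at the start of the episode below 0.01 m); the robot touches nothing.
It fails at once if the tin is touched below its top 28 mm (fingers pushing from behind, or around it) (contact force between the fingers and tin above 0.5 N and z of the grasp point in the frame of rack below 0.11 m).
It fails at once if the tin is lifted more than 10 mm off the liner (z of tin in the frame of rack above 0.0795 m).
It fails at once if the tin falls off the front of the shelf (z of tin in the frame of rack below 0.0595 m).
It fails at once if another tin is displaced by more than 8 mm (distance of any of left_front, left_back, right_front, right_back from where it was at the start of the episode above 0.008 m).
It fails at once if the carton, jar or punnet is displaced by more than 10 mm (distance of any of carton, jar, punnet from where it was at the start of the episode above 0.01 m).
It also fails if it takes over 72 s, if anything falls off the work surface, if the arm or the gripper's body presses on something with over 40 N, if the wrist force passes 120 N, or if a joint passes its speed limit or range.

## Robot

A 6-joint arm with a two-finger parallel gripper is mounted at the origin on the work surface. World frame = base frame: x ahead of the robot, y to its left, z up, the work surface at z = 0. Lengths are in mm, angles in rad, forces in N, time in s.
With the tool pointing down it reaches from about 325 to 900 mm from the base axis. Payload 6.1 kg.
Tool frame: the origin (TCP) lies on the centre line of the jaws, within the pads' length; the fingertips stand 17 mm ahead of it and the grasp point (between the pads) lies 2 mm behind it; y points along the fingers, x is the direction in which the jaws open and shut, and the axes are right-handed (so a half turn about y gives the same grasp; the last joint's range is limited). The gripper opens to 87 mm and grips with 3 to 60 N. Pads are 19 mm wide; open, the fingers measure 117 mm over their backs; the gripper's body (75 mm by 190 mm) begins 51 mm behind the grasp point.
Start: joints at [0.992, 0.22, 1.526, -0, 1.395, -0.126], TCP at [273.425, 562.009, 239.538] pointing down, gripper open.
Joint ranges: [-2.98, 2.98], [-0.91, 2.08], [0.09, 2.57], [-1.24, 4.39], [0.2, 2.65], [-2.68, 2.68]. Speed limits (rad/s): [2.57, 2.57, 3.01, 3.14, 3.14, 3.14].

## Interface

Orientations are given as [roll, pitch, yaw] about the fixed x, y, z axes, in that order (R = Rz(yaw) Ry(pitch) Rx(roll)).
In Python, from cell import read_state, grab_frame, ticket gives the robot as it stands.
- The arm moves only by the shell command python3 -m inch 'ROWS' [OPENING] [FORCE]. ROWS is JSON, a list of rows, each a list of 6 numbers: the shift along the tool's x, y, z in m, then the turn, a rotation vector about the tool's x, y, z in rad. A call has 1 to 8 rows; each row shifts and turns the commanded pose from where the row before left it, along the tool's axes as they then stand; what a row does not reach is not made up. A row lasts 1/10 s, in which the tool goes at most 50 mm and 8.59 degrees, less where a joint would pass 70% of its speed; a pose out of reach is approached as far as the arm can. A call is refused whole if a number of a shift passes 0.05 or a number of a turn 0.15, either way. A call with a gripper value outside its range is refused whole. OPENING is the opening, from 0 (shut) to 1 (fully open), set as the call begins (- or left out, the last holds). The fingers move at their own pace and stop on an object; FORCE is the grip in N (left out, the last holds). Time passes only in rows, so rows that do not move let the fingers close. It gives the time, the measured TCP pose, the force and the opening at its end, in the units of the state.
- read_state(): the state, without advancing time (a new reading comes with each control period).
- grab_frame(name): name is "scene" or "side" or "wrist"; returns a dict with "img" (420x560x3 uint8, red, green, blue), "K" (3x3 intrinsics, pixels), "world_from_camera" (4x4, takes a point from camera to world coordinates). Camera axes: x right, y up, looking along -z (the intrinsics and any distortion apply to the point x, -y, -z); pixel columns grow to the right and rows downward; lengths in mm; the calibration is good to about 2 mm. The wrist camera is an equidistant fisheye: a pixel r from the principal point sees the ray r / f radians off the axis. A picture is of the moment at which its call begins. There is no depth.
- ticket.hand_in(): hands the job in, once; it reports no verdict.
The state is a dict: "time_s": time; "joint_positions": joint angles; "dq": joint speeds; "tau": joint torques, N m; "ee_pos": TCP position; "tool_rot": TCP orientation; "wrist_force": force on the tool from outside, world axes, zero at the start; "torque": the same for the moment, N m; "grip_width": finger opening in mm.
Only numpy, scipy, OpenCV 4.12 (cv2) and the standard library are available. Lean on these libraries where they do the work, as an engineer would, in place of code of your own. Each camera call takes 0.05 s, during which the arm holds its last target. There are 200 camera calls.

## Working session

There is one attempt and no reset: what is moved stays moved. The work goes in short steps, Python scripts to look and compute and a shell command to move; the robot and the scene stay as the last step left them, time stands still between calls to the robot, and variables do not carry over. Pictures are saved under pics/ and viewed, about 8 in all and at most 12, crops included, and the job is handed in when it is done.

```bash
mkdir -p pics; ls; python3 - <<'E'
from cell import read_state, grab_frame
import cv2
print(read_state())
for n in("scene","side"):
    f=grab_frame(n); cv2.imwrite(f"pics/{n}0.png",f["img"][:,:,::-1]); print(n,f["K"],f["world_from_camera"].round(3) if hasattr(f["world_from_camera"],'round') else f["world_from_camera"],[k for k in f])
E
```

```text
pics
{'time_s': 0.0, 'joint_positions': array([ 9.91919258e-01,  2.21241014e-01,  1.52762362e+00, -3.11147457e-05,
        1.39468188e+00, -1.26097081e-01]), 'dq': array([-2.69739897e-06, -1.16324037e-03,  6.13902099e-04,  1.74620609e-03,
        2.09295406e-04,  5.84531924e-04]), 'tau': array([ 9.14774446e-04, -4.94612074e+01, -3.87380934e+01,  6.98753865e-02,
        5.72831801e-02, -2.13341618e-04]), 'ee_pos': array([273.10186562, 561.51758374, 238.42137838]), 'tool_rot': array([-1.57058098,  0.00194219,  1.11802203]), 'wrist_force': array([-0.16150468,  0.12522093, -0.47829204]), 'torque': array([-0.00021087, -0.03231987,  0.05528925]), 'grip_width': 86.86154983292381}
scene [[535.9168883    0.         278.78463875]
 [  0.         535.9168883  211.96633498]
 [  0.           0.           1.        ]] [[-8.600000e-01 -3.420000e-01  3.790000e-01  1.088146e+03]
 [ 5.100000e-01 -5.690000e-01  6.450000e-01  1.012402e+03]
 [-5.000000e-03  7.480000e-01  6.640000e-01  1.130041e+03]
 [ 0.000000e+00  0.000000e+00  0.000000e+00  1.000000e+00]] ['img', 'K', 'world_from_camera']
side [[490.62492595   0.         276.35363992]
 [  0.         490.62492595 218.76694232]
 [  0.           0.           1.        ]] [[ 9.620000e-01  2.020000e-01 -1.820000e-01  1.612470e+02]
 [-2.710000e-01  7.040000e-01 -6.560000e-01 -1.092188e+03]
 [-4.000000e-03  6.810000e-01  7.330000e-01  1.322053e+03]
 [ 0.000000e+00  0.000000e+00  0.000000e+00  1.000000e+00]] ['img', 'K', 'world_from_camera']
```

View pics/scene0.png

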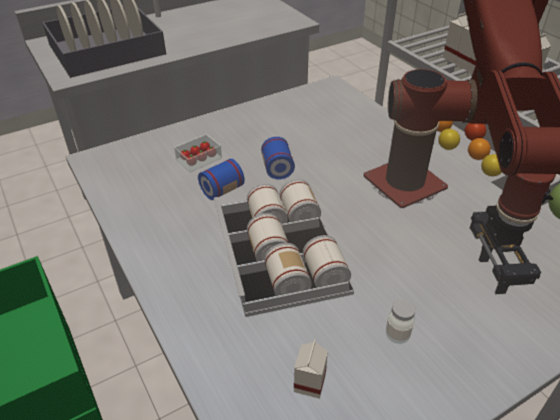

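View pics/side0.png

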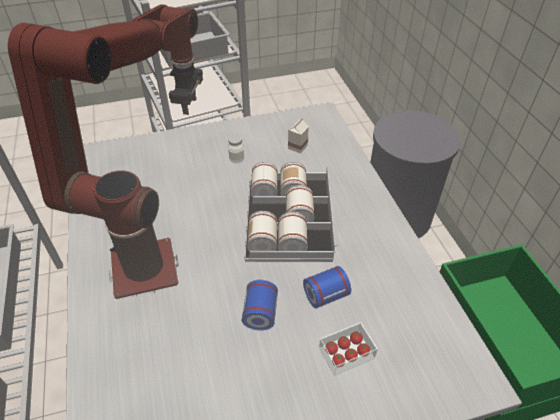

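The scene view has the shelf at about (285,245), with the white tin in the middle lane at about (267,237). The side view has the shelf at (246–334, 165–260) and the tin at (300,203). Two blue look-alikes lie right of the shelf. I'll enlarge both views to pick out corners.

```bash
python3 - <<'E'
import cv2,numpy as np
a=cv2.imread("pics/side0.png")[150:270,235:345]; b=cv2.imread("pics/scene0.png")[170:315,215:360]
a=cv2.resize(a,(0,0),fx=3.6,fy=3.6,interpolation=cv2.INTER_CUBIC); b=cv2.resize(b,(0,0),fx=2.7,fy=2.7,interpolation=cv2.INTER_CUBIC)
o=np.zeros((440,800,3),np.uint8); o[:a.shape[0],:a.shape[1]]=a; o[:b.shape[0],400:400+b.shape[1]]=b[:,:400]
cv2.imwrite("pics/zoom.png",o)
E
```

```text
(no output)
```

View pics/zoom.png

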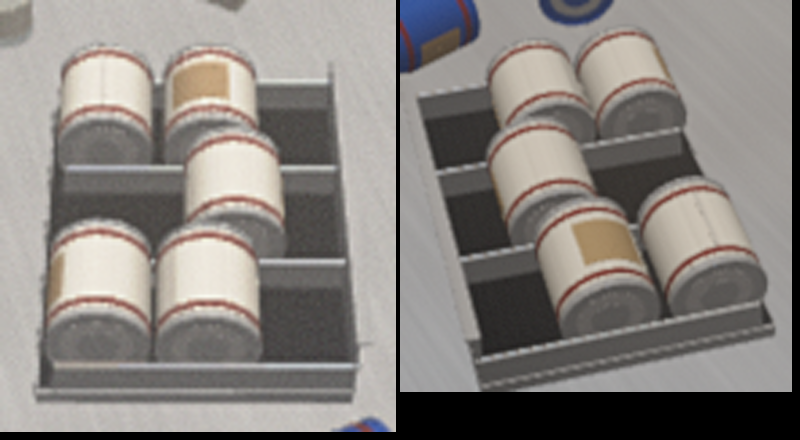

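The zoom shows the divider tops, board corners and tins clearly. I'll cast rays from these onto planes.

```bash
cat > h.py <<'E'
import numpy as np,cv2
from cell import read_state, grab_frame
def cast(f,u,v,z,fish=False):
    K,T=np.array(f["K"]),np.array(f["world_from_camera"])
    x,y=(u-K[0,2])/K[0,0],(v-K[1,2])/K[1,1]
    if fish:
        r=np.hypot(x,y); s=np.sin(r)/max(r,1e-9); d=np.array([x*s,-y*s,-np.cos(r)])
    else: d=np.array([x,-y,-1])
    d=T[:3,:3]@d; o=T[:3,3]; return o+d*(z-o[2])/d[2]
def proj(f,P,fish=False):
    K,T=np.array(f["K"]),np.array(f["world_from_camera"])
    p=T[:3,:3].T@(np.array(P)-T[:3,3]); p=p*[1,-1,-1]
    if fish:
        h=np.hypot(p[0],p[1]); a=np.arctan2(h,p[2]); q=p[:2]/h*a
    else: q=p[:2]/p[2]
    return q*[K[0,0],K[1,1]]+K[:2,2]
E
python3 - <<'E'
from h import *
np.set_printoptions(precision=1,suppress=True)
s=grab_frame("side");c=grab_frame("scene")
S=lambda X,Y,z:cast(s,235+X/3.6,150+Y/3.6,z)
C=lambda X,Y,z:cast(c,215+(X-400)/2.7,170+Y/2.7,z)
print("side base R front/back",S(38,398,0),S(353,400,0))
print("side div R back",S(345,262,55),"L front,back",S(63,168,55),S(338,169,55))
print("scene base L back/front",C(482,390,0),C(773,330,0))
print("scene div R back,front",C(437,172,55),C(680,132,55),"L back",C(460,258,55))
# tin tops: label middles on top line z=119
print("tin mid top side/scene",S(232,165,112),C(540,165,112))
E
```

```text
side base R front/back [335.3 -66.8   0. ] [ 621.1 -150.9    0. ]
side div R back [653.3 -28.6  55. ] L front,back [421.1 173.2  55. ] [690.7  94.4  55. ]
scene base L back/front [723.8 217.4   0. ] [437.4 301.6   0. ]
scene div R back,front [646.8 -24.3  55. ] [388.3  56.6  55. ] L back [683.1  99.2  55. ]
tin mid top side/scene [569.2  74.8 112. ] [575.5  75.4 112. ]
```

```bash
python3 -m inch '[[0,0,0,0,-0.083,0],[0,0,0,0,-0.083,0],[-0.033,0,-0.037,0,0,0],[-0.033,0,-0.037,0,0,0],[-0.033,0,-0.037,0,0,0],[-0.033,0,-0.037,0,0,0],[-0.033,0,-0.037,0,0,0],[-0.033,0,-0.037,0,0,0]]' 0.5 10; python3 -m inch '[[-0.033,0,-0.037,0,0,0],[-0.033,0,-0.037,0,0,0],[-0.033,0,-0.037,0,0,0],[-0.033,0,-0.037,0,0,0],[-0.033,0,-0.033,0,0,0],[0,0,0,0,0,0],[0,0,0,0,0,0]]'
python3 - <<'E'
from h import *
f=grab_frame("wrist"); cv2.imwrite("pics/w1.png",f["img"][:,:,::-1]); print(f["K"],f["world_from_camera"],read_state()["ee_pos"],read_state()["tool_rot"])
E
```

```text
time_s: 1.0
ee_pos: [430.9, 307.5, 239.6]
tool_rot: [-1.571, -0.0, 1.284]
wrist_force: [1.1, 0.2, -0.4]
grip_width: 44.3
time_s: 1.7
ee_pos: [557.3, 98.9, 239.1]
tool_rot: [-1.57, -0.0, 1.281]
wrist_force: [-0.7, 0.9, -0.3]
grip_width: 43.4
[[325.1922621    0.         278.83779049]
 [  0.         325.1922621  206.52865412]
 [  0.           0.           1.        ]] [[ 2.85022997e-01 -9.27809975e-01 -2.40687645e-01  4.91510391e+02]
 [ 9.58520513e-01  2.75743374e-01  7.21388781e-02  1.17804520e+02]
 [-5.63147481e-04 -2.51265284e-01  9.67918096e-01  3.85422863e+02]
 [ 0.00000000e+00  0.00000000e+00  0.00000000e+00  1.00000000e+00]] [556.89149234 100.00701128 239.17325159] [-1.56968020e+00 -2.72241608e-04  1.28314553e+00]
```

View pics/w1.png

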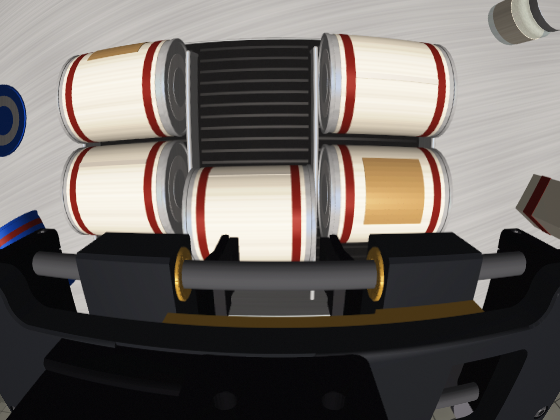

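The wrist view shows the tin's front silhouette at row ~166 (cols 190–312). The front tins' front edges are at rows ~36–50, and the dividers run at cols 192 and 316. I'll solve positions from the silhouette tangents.

```bash
cat >> h.py <<'E'
YAW=-0.2865; C0=np.array([529.5,75.5])
EX=np.array([np.cos(YAW),np.sin(YAW)]); EY=np.array([-EX[1],EX[0]])
def rk(p): d=np.asarray(p)[:2]-C0; return np.array([d@EX,d@EY])
def axis_front(f,u,v,fish=True):
    "axis x (rack) of lying tin whose front silhouette passes pixel u,v; y of tangent point"
    K,T=np.array(f["K"]),np.array(f["world_from_camera"]); o=T[:3,3]
    p=cast(f,u,v,69.5,fish); d=p-o; a=np.array([d[:2]@EX,d[2]]); a/=np.linalg.norm(a)
    # perpendicular distance 49.5; axis behind (greater x) the ray at z=69.5
    dx=49.5/abs(a[1]); y0=rk(p)
    n=np.array([-a[1],a[0]]); zt=69.5-n[1]*49.5*np.sign(n[0])
    return y0[0]+dx, rk(cast(f,u,v,zt,fish))[1]
def edge(img,u,v0,v1):
    "row of dark/grey -> bright cream upper edge in column u"
    col=cv2.GaussianBlur(img,(3,3),0)[v0:v1,u].astype(float); b=col[:,0]-col[:,2]*0+0
    return v0+int(np.argmax(np.diff(b)))+.5
E
python3 - <<'E'
from h import *
np.set_printoptions(precision=1,suppress=True)
f=grab_frame("wrist"); im=f["img"]
for nm,us,v0,v1 in(("R",(85,105,125,138),30,75),("L",(352,370,390,410,425),22,60),("tin",(215,230,250,270,285),145,185)):
    for u in us:
        v=edge(im,u,v0,v1); print(nm,u,v,np.round(axis_front(f,u,v),1))
for u,v in((192,100),(316,100),(197,60),(315,60)): print("div",u,v,rk(cast(f,u,v,55,True)))
print("front edge liner",[rk(cast(f,u,43,20,True)) for u in(200,300)])
print("tcp",rk(read_state()["ee_pos"]))
print(im[30:55:3,125],im[25:50:3,390])
E
```

```text
R 85 55.5 [ -85.7 -171.6]
R 105 57.5 [ -79.2 -146.4]
R 125 53.5 [ -79.9 -122.6]
R 138 49.5 [ -82.  -107.8]
L 352 37.5 [-86.5  99.1]
L 370 38.5 [-87.1 116.8]
L 390 41.5 [-86.1 137. ]
L 410 43.5 [-86.7 158.1]
L 425 45.5 [-86.9 174.6]
tin 215 167.5 [ 42.9 -34.1]
tin 230 166.5 [ 42.1 -18.6]
tin 250 166.5 [42.3  1.6]
tin 270 165.5 [41.4 21.6]
tin 285 165.5 [41.4 36.6]
div 192 100 [-76.2 -58.5]
div 316 100 [-73.9  67.9]
div 197 60 [-118.2  -53.2]
div 315 60 [-115.5   66.9]
front edge liner [array([-145.8,  -58.8]), array([-142.3,   54.1])]
tcp [18.9 31.9]
[[200 197 193]
 [194 191 187]
 [195 192 188]
 [184 182 178]
 [192 189 185]
 [192 185 176]
 [140 107  66]
 [161 125  76]
 [211 193 166]] [[191 187 185]
 [194 191 187]
 [194 190 187]
 [197 194 191]
 [188 185 181]
 [176 167 150]
 [208 198 180]
 [228 219 202]
 [230 221 201]]
```

```bash
python3 -m inch '[[-0.029,0,-0.036,0,0,0],[0,0.045,0,0,0,0],[0,0.045,0,0,0,0],[0,0,0,0,0,0],[0,0,0,0,0,0]]'; python3 -m inch '[[0,0.003,0,0,0,0],[0,0.002,0,0,0,0],[0,0,0,0,0,0]]'
```

```text
time_s: 2.3
ee_pos: [582.6, 63.3, 149.5]
tool_rot: [-1.569, 0.0, 1.286]
wrist_force: [-0.1, 0.3, 0.4]
grip_width: 43.6
time_s: 2.6
ee_pos: [584.5, 62.1, 146.3]
tool_rot: [-1.574, -0.001, 1.284]
wrist_force: [-0.8, -0.0, -0.4]
grip_width: 43.3
```

```bash
python3 -m inch '[[0,0.003,0,0,0,0],[0,0,0,0,0,0],[0,0,0,0,0,0]]';python3 -c "
from h import *
s=read_state();print(rk(s['ee_pos']),s['wrist_force'])
f=grab_frame('wrist');cv2.imwrite('pics/w2.png',f['img'][:,:,::-1])"
```

```text
time_s: 2.9
ee_pos: [583.6, 61.8, 141.6]
tool_rot: [-1.571, 0.0, 1.284]
wrist_force: [0.2, 0.6, 0.1]
grip_width: 43.6
[55.7340649   2.11158116] [0.22561395 0.59234385 0.08361933]
```

View pics/w2.png

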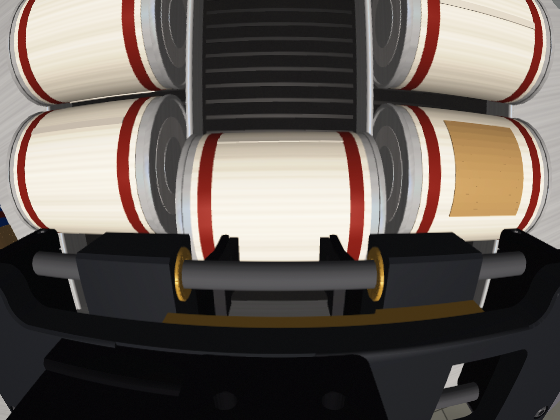

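The fingers (cols 228 and 330) are centred over the tin (cols 178–385). I'll creep down to contact.

```bash
python3 -m inch '[[0,0.003,0,0,0,0],[0,0,0,0,0,0]]'; python3 -m inch '[[0,0.0015,0,0,0,0],[0,0,0,0,0,0]]';python3 -m inch '[[0,0.0015,0,0,0,0],[0,0,0,0,0,0]]'
```

```text
time_s: 3.15
ee_pos: [583.3, 61.8, 138.0]
tool_rot: [-1.57, 0.0, 1.284]
wrist_force: [0.7, 0.3, 0.4]
grip_width: 43.5
time_s: 3.35
ee_pos: [583.4, 61.8, 136.7]
tool_rot: [-1.57, 0.0, 1.284]
wrist_force: [0.5, -0.3, 0.2]
grip_width: 43.2
time_s: 3.55
ee_pos: [584.1, 61.8, 136.0]
tool_rot: [-1.572, -0.0, 1.284]
wrist_force: [0.0, -0.8, 0.5]
grip_width: 43.6
```

```bash
python3 -m inch '[[0,0.001,0,0,0,0],[0,0,0,0,0,0]]'; python3 -m inch '[[0,0.001,0,0,0,0],[0,0,0,0,0,0]]'
```

```text
time_s: 3.75
ee_pos: [584.6, 61.6, 135.8]
tool_rot: [-1.573, -0.0, 1.284]
wrist_force: [-0.0, -0.7, 5.8]
grip_width: 43.4
time_s: 3.95
ee_pos: [585.3, 61.4, 135.6]
tool_rot: [-1.575, -0.0, 1.284]
wrist_force: [0.3, -2.0, 7.1]
grip_width: 43.5
```

```bash
python3 -m inch '[[0,0,0.005,0,0,0],[0,0,0.008,0,0,0],[0,0,0.008,0,0,0],[0,0,0.008,0,0,0],[0,0,0.008,0,0,0]]'; python3 -c "
from h import *
s=read_state();print(rk(s['ee_pos']))
f=grab_frame('wrist')
for u in (220,250,280,310,340): v=edge(f['img'],u,60,215); print(u,v,np.round(axis_front(f,u,v),1))
"
```

```text
time_s: 4.45
ee_pos: [549.8, 71.5, 136.2]
tool_rot: [-1.576, 0.0, 1.284]
wrist_force: [-0.9, -2.7, 11.9]
grip_width: 43.9
[20.60458838  1.93623076]
220 158.5 [ 24.7 -38.8]
250 157.5 [ 24.3 -18.3]
280 157.5 [24.4  1.9]
310 156.5 [23.6 22.1]
340 161.5 [26.7 42.9]
```

```bash
python3 -m inch '[[0,0,0.008,0,0,0],[0,0,0.008,0,0,0],[0,0,0.006,0,0,0],[0,-0.012,0.006,0,0,0],[0,0,0,0,0,0],[0,0,0,0,0,0]]'; python3 -c "
from h import *
s=read_state();print(rk(s['ee_pos']))
f=grab_frame('wrist')
for u in (220,250,280,310,340): v=edge(f['img'],u,60,215); print(u,v,np.round(axis_front(f,u,v),1))
"
```

```text
time_s: 5.1
ee_pos: [521.5, 80.3, 145.8]
tool_rot: [-1.572, -0.0, 1.284]
wrist_force: [-0.7, 0.4, -0.1]
grip_width: 43.6
[-9.06765565  2.38011008]
220 173.5 [  6.6 -40.9]
250 166.5 [  1.8 -18.8]
280 165.5 [1.1 2.5]
310 165.5 [ 1.  23.8]
340 160.5 [-2.8 45.2]
```

```bash
python3 -m inch '[[0,0,0,0,0,0],[0,0,0,0,0,0]]'; python3 -c "
from h import *
s=read_state();print(rk(s['ee_pos']))
f=grab_frame('wrist')
for u in (235,250,265,280,295,310,325): v=edge(f['img'],u,60,215); print(u,v,np.round(axis_front(f,u,v),1))
cv2.imwrite('pics/w3.png',f['img'][:,:,::-1])"
```

```text
time_s: 5.35
ee_pos: [521.1, 80.2, 145.0]
tool_rot: [-1.57, 0.0, 1.284]
wrist_force: [-0.6, 0.1, -0.1]
grip_width: 43.6
[-9.4134105   2.12961669]
235 158.5 [ -4.6 -29.5]
250 158.5 [ -4.5 -18.9]
265 157.5 [-5.1 -8.3]
280 157.5 [-5.1  2.1]
295 157.5 [-5.1 12.6]
310 157.5 [-5.2 23.2]
325 157.5 [-5.4 33.8]
```

View pics/w3.png

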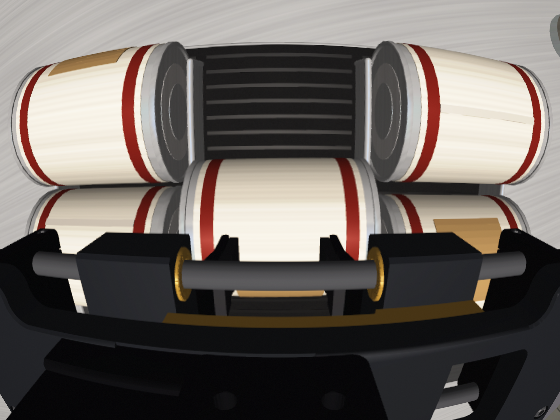

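The tin is square in the lane (front edge row 158) and still coasting. I'll let it settle and re-measure it against the front tins.

```bash
python3 -m inch '[[0,0,0,0,0,0],[0,0,0,0,0,0],[0,0,0,0,0,0],[0,0,0,0,0,0]]'; cat > m.py <<'E'
from h import *
s=read_state();print(rk(s['ee_pos']),s['ee_pos'][2])
f=grab_frame('wrist'); im=f['img']
def go(n,us,v0,v1):
    r=[]
    for u in us: v=edge(im,u,v0,v1); r.append((u,v,*np.round(axis_front(f,u,v),1)))
    print(n,[tuple(map(float,x)) for x in r])
go('tin',(235,265,295,325),5,215)
go('L',(400,435,455,475,500),10,75)
E
python3 m.py
```

```text
time_s: 5.8
ee_pos: [521.3, 80.2, 145.5]
tool_rot: [-1.571, 0.0, 1.284]
wrist_force: [-0.7, -0.0, -0.6]
grip_width: 43.5
[-9.24032808  2.18965909] 145.5223427221061
tin [(235.0, 154.5, -7.1, -29.4), (265.0, 153.5, -7.7, -8.2), (295.0, 153.5, -7.7, 12.7), (325.0, 153.5, -7.9, 33.8)]
L [(400.0, 45.5, -86.4, 82.2), (435.0, 49.5, -87.2, 108.8), (455.0, 53.5, -86.8, 125.4), (475.0, 57.5, -86.8, 143.1), (500.0, 61.5, -88.1, 167.3)]
```

```bash
python3 -m inch '[[0,0,-0.0145,0,0,0],[0,0.008,0,0,0,0],[0,0.0025,0,0,0,0],[0,0,0,0,0,0]]'; python3 -m inch '[[0,0.0005,0.004,0,0,0],[0,0,0.008,0,0,0],[0,0,0.008,0,0,0],[0,0,0.008,0,0,0],[0,0,0.008,0,0,0],[0,0,0.008,0,0,0],[0,0,0.004,0,0,0],[0,0,0.002,0,0,0]]'; python3 m.py
```

```text
time_s: 6.25
ee_pos: [535.8, 76.0, 135.8]
tool_rot: [-1.573, -0.0, 1.284]
wrist_force: [-0.3, -0.6, 5.6]
grip_width: 43.8
time_s: 7.05
ee_pos: [487.6, 89.7, 136.0]
tool_rot: [-1.574, 0.001, 1.284]
wrist_force: [-0.7, -4.0, 9.0]
grip_width: 43.2
[-44.17009326   1.81560656] 136.0222274213602
tin [(235.0, 169.5, -32.5, -29.0), (265.0, 168.5, -33.0, -8.4), (295.0, 168.5, -33.0, 12.0), (325.0, 168.5, -33.2, 32.6)]
L [(400.0, 35.5, -125.4, 77.6), (435.0, 35.5, -129.2, 102.7), (455.0, 33.5, -133.5, 118.0), (475.0, 30.5, -139.0, 134.3), (500.0, 28.5, -145.7, 156.5)]
```

```bash
python3 -m inch '[[0,0,0,0,0,0],[0,-0.011,0,0,0,0],[0,0,-0.025,0,0,0],[0,0,0,0,0,0],[0,0,0,0,0,0],[0,0,0,0,0,0]]'; python3 m.py
```

```text
time_s: 7.7
ee_pos: [510.0, 83.4, 144.9]
tool_rot: [-1.569, 0.0, 1.284]
wrist_force: [0.1, -0.6, -0.2]
grip_width: 43.5
[-20.91190834   2.11728505] 144.9109432469726
tin [(235.0, 128.5, -37.1, -28.6), (265.0, 128.5, -36.8, -8.1), (295.0, 128.5, -36.9, 12.3), (325.0, 128.5, -37.2, 32.8)]
L [(400.0, 61.5, -86.7, 82.6), (435.0, 65.5, -87.2, 109.4), (455.0, 68.5, -87.3, 126.0), (475.0, 72.5, -87.0, 144.0), (500.0, 10.5, -141.9, 163.9)]
```

```bash
python3 -m inch '[[0,0.008,0.002,0,0,0],[0,0.0025,0,0,0,0],[0,0,0,0,0,0]]'; python3 -m inch '[[0,0.0005,0.004,0,0,0],[0,0,0.008,0,0,0],[0,0,0.008,0,0,0],[0,0,0.008,0,0,0],[0,0,0.008,0,0,0],[0,0,0.006,0,0,0],[0,0,0.004,0,0,0],[0,0,0.002,0,0,0]]'; python3 -m inch '[[0,0,0,0,0,0],[0,0,0,0,0,0],[0,-0.011,0,0,0,0],[0,0,-0.021,0,0,0],[0,0,0,0,0,0],[0,0,0,0,0,0],[0,0,0,0,0,0]]'; python3 m.py
```

```text
time_s: 8.05
ee_pos: [509.9, 83.7, 135.7]
tool_rot: [-1.573, -0.0, 1.284]
wrist_force: [-0.0, -1.3, 5.8]
grip_width: 43.6
time_s: 8.85
ee_pos: [464.1, 96.8, 136.1]
tool_rot: [-1.574, 0.0, 1.284]
wrist_force: [-0.4, -3.8, 9.5]
grip_width: 43.3
time_s: 9.55
ee_pos: [482.2, 91.6, 144.9]
tool_rot: [-1.569, 0.0, 1.284]
wrist_force: [0.2, 0.2, 0.1]
grip_width: 43.5
[-49.89485068   2.12388501] 144.92243055359722
tin [(235.0, 116.5, -74.3, -28.2), (265.0, 131.5, -63.8, -8.1), (295.0, 131.5, -63.8, 12.3), (325.0, 132.5, -63.4, 32.9)]
L [(400.0, 13.5, -150.5, 81.0), (435.0, 44.5, -131.6, 108.2), (455.0, 16.5, -156.0, 123.3), (475.0, 37.5, -143.1, 141.3), (500.0, 12.5, -169.1, 163.9)]
```

```bash
python3 -m inch '[[0,0.008,0,0,0,0],[0,0.0025,0,0,0,0],[0,0,0,0,0,0]]'; python3 -m inch '[[0,0.0005,0.004,0,0,0],[0,0,0.008,0,0,0],[0,0,0.008,0,0,0],[0,0,0.008,0,0,0],[0,0,0.007,0,0,0],[0,0,0.005,0,0,0],[0,0,0.003,0,0,0],[0,0,0.001,0,0,0]]'; python3 -m inch '[[0,0,0,0,0,0],[0,0,0,0,0,0],[0,0,0,0,0,0],[0,0,0,0,0,0]]'; sed -i 's/^go(.L.*$/go("L",(400,435,455,475),80,130)/' m.py; python3 m.py
```

```text
time_s: 9.9
ee_pos: [484.2, 91.3, 135.7]
tool_rot: [-1.573, -0.0, 1.284]
wrist_force: [0.2, 0.1, 6.1]
grip_width: 43.5
time_s: 10.7
ee_pos: [442.3, 103.3, 136.1]
tool_rot: [-1.574, 0.001, 1.284]
wrist_force: [-1.2, -3.2, 10.4]
grip_width: 43.6
time_s: 11.1
ee_pos: [442.5, 103.2, 136.1]
tool_rot: [-1.574, 0.0, 1.284]
wrist_force: [-0.3, -3.5, 11.0]
grip_width: 43.6
[-91.29569215   1.98360939] 136.13436755251902
tin [(235.0, 138.5, -100.6, -27.8), (265.0, 163.5, -83.5, -8.2), (295.0, 137.5, -101.0, 11.8), (325.0, 163.5, -83.7, 32.6)]
L [(400.0, 95.5, -131.8, 80.9), (435.0, 84.5, -142.0, 106.0), (455.0, 80.5, -146.8, 121.5), (475.0, 124.5, -117.1, 144.3)]
```

```bash
python3 -m inch '[[0,0,0.002,0,0,0],[0,0,0,0,0,0],[0,-0.015,0,0,0,0],[0,-0.04,0,0,0,0],[0,-0.04,-0.02,0,0,0],[0,-0.01,-0.04,0,0,0],[0,0,0,0,0,0],[0,0,0,0,0,0]]'; python3 -m inch '[[0,0,0,0,0,0],[0,0,0,0,0,0],[0,0,0,0,0,0],[0,0,0,0,0,0]]'
python3 - <<'E'
from h import *
f=grab_frame('wrist');cv2.imwrite('pics/w5.png',f['img'][:,:,::-1])
print(read_state()['wrist_force'])
E
```

```text
time_s: 11.95
ee_pos: [496.5, 87.3, 238.5]
tool_rot: [-1.569, 0.0, 1.283]
wrist_force: [-1.4, -0.1, -0.8]
grip_width: 43.4
time_s: 12.35
ee_pos: [496.3, 87.7, 239.3]
tool_rot: [-1.571, 0.0, 1.284]
wrist_force: [0.4, 0.1, 0.4]
grip_width: 43.2
[-0.39035034 -0.52506009 -0.71006724]
```

View pics/w5.png

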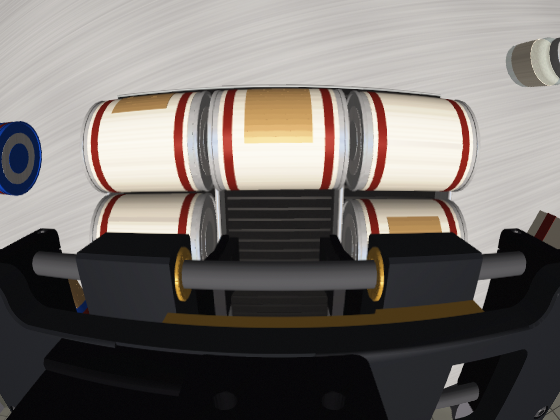

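The tin is now in line with its neighbours (cols 210–348, front edge row ~88, back ~190). The front tins' edges are at rows ~94–100. I'll check numerically, take a second look for rest, and compare the others with the start images.

```bash
python3 - <<'E'
from h import *
np.set_printoptions(precision=1,suppress=True)
f=grab_frame('wrist'); im=f['img']
sat=im[:,:,0].astype(int)-im[:,:,2]
for n,us in(("tin",(235,240,265,295,320,326)),("L",(365,380,400,420,440)),("R",(105,175,195))):
    for u in us:
        d=np.where(cv2.blur(sat.astype(np.float32),(3,3))[75:140,u]>14)[0]; v=75+d[0]-.5
        print(n,u,v,np.round(axis_front(f,u,v),1))
p=cv2.imread('pics/w5.png')[:,:,::-1]; print("motion diff",cv2.absdiff(p,im)[80:200].mean())
# axial: bands' outer positions near top z=119 at row 140, and divider tops behind
row=sat[140]; red=np.where((im[140,:,0]>110)&(im[140,:,1]<70))[0]; print(red)
for a in np.split(red,np.where(np.diff(red)>3)[0]+1): print(a.mean(),rk(cast(f,a.mean(),140,119,True)))
for k in("side","scene"):
    a=cv2.imread(f"pics/{k}0.png"); g=grab_frame(k); b=g["img"][:,:,::-1].copy(); cv2.imwrite(f"pics/{k}1.png",b)
A=cv2.imread("pics/side0.png")[90:380,210:390];B=cv2.imread("pics/side1.png")[90:380,210:390]
cv2.imwrite("pics/cmp.png",cv2.resize(np.hstack([A,B]),(0,0),fx=2,fy=2))
E
```

```text
tin 235 88.5 [-88.9 -40.1]
tin 240 89.5 [-87.7 -35.3]
tin 265 87.5 [-89.2 -11.6]
tin 295 87.5 [-89.3  16.6]
tin 320 87.5 [-89.8  40.3]
tin 326 87.5 [-90.  46.]
L 365 91.5 [-87.9  84.3]
L 380 92.5 [-88.   99.6]
L 400 93.5 [-88.6 120.7]
L 420 95.5 [-88.6 142.9]
L 440 97.5 [-88.9 166.3]
R 105 100.5 [ -87.2 -179.4]
R 175 91.5 [-89.1 -99.6]
R 195 91.5 [-87.7 -79.3]
motion diff 1.5871775793650793
[ 91  92  93  94  95  96 174 175 176 177 178 179 180 181 379 380 381 382
 383 384 385 463 464 465 466 467 468]
93.5 [ -96.9 -167.9]
177.5 [-92.  -83.9]
382.0 [-92.2  88.4]
465.5 [-97.2 172.2]
```

View pics/cmp.png

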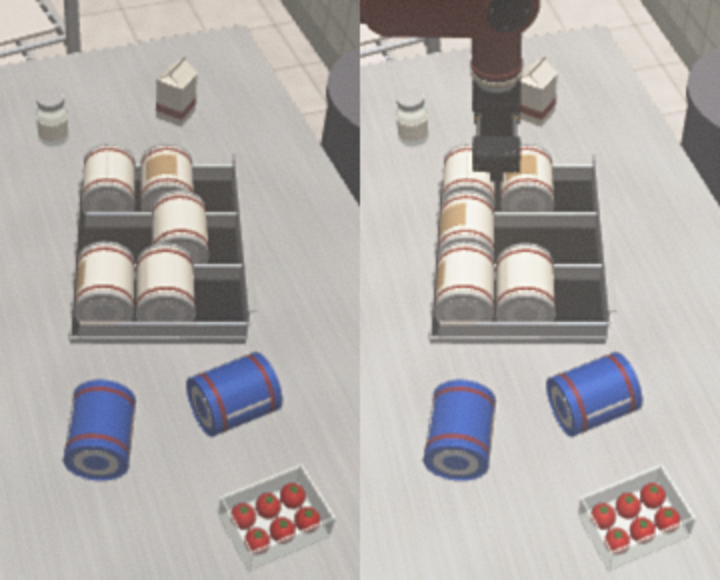

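```bash
python3 -c "
from cell import ticket
print(ticket.hand_in())"
```

```text
the job is handed in; nothing more can be done
None
```

I rolled the tin forward about 130 mm with two fingertips on its top, pressing with about 6–12 N, in four short strokes. Between strokes I lifted the fingers and moved them back, then raised the gripper clear and handed in at about 12.5 s.

- **Position:** in the last wrist picture its axis is at x ≈ -89 mm in my shelf frame. The front tins measure about -88 to -89 mm there, so it is level to about 1 mm.
- **Sideways and square:** judged by eye in that picture, it sits centred between its neighbours. Its front edge is square to the lane to about 1–2 degrees.
- **Rolling:** during the first stroke the fingers moved about twice as far as the tin, which is what rolling without slipping gives. Its label patch also came round into view.
- **Rest and contact:** two pictures taken moments apart showed no visible movement, and the wrist force was back to about zero with the gripper clear.
- **Other goods:** in the side view before and after, the other tins, carton, jar, punnet and blue look-alikes look unmoved, by eye only. The gripper partly hides the left lane in the second picture.

**Did not agree:** some automatic edge readings were wrong while I worked, mainly from label patches and outlines cut off by the picture edge. I discarded those. My shelf frame is also about 2–3 mm off the true one, so I placed the tin relative to the front tins. After the first stroke it coasted further than planned, so I slowed the end of the later strokes.

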